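# Put away a glaze test: tiles on the sample rail, kiln posts in their tray

## Robot

A 6-joint arm with a two-finger parallel gripper is mounted at the origin on the work surface. World frame = base frame: x ahead of the robot, y to its left, z up, the work surface at z = 0. Lengths are in m, angles in degrees, forces in N, time in s.
With the tool pointing down it reaches from about 0.3 to 0.85 m from the base axis. Payload 5.4 kg.
Tool frame: the origin (TCP) lies midway between the tips of the shut fingers; the grasp point (between the pads) lies 19 mm behind it; z points along the fingers, y is the line along which they close (so a half turn about z gives the same grasp; the last joint's range is limited). The gripper opens to 85 mm and grips with 20 to 120 N. Pads are 22 mm wide; open, the fingers measure 114 mm over their backs; the gripper's body (76 mm by 85 mm) begins 54 mm behind the grasp point. The pads swing forward as they close: fully open they stand 13 mm farther back than shut.
Start: joints at [-84.517, 9.076, 91.501, -0, 79.423, -12.038], TCP at [0.173, -0.548, 0.231] pointing down, gripper open.
Joint ranges: [-166.64, 166.64], [-54.1, 131.32], [10.49, 154.53], [-73.88, 253.88], [9.74, 151.15], [-171.62, 171.62]. Speed limits (degrees/s): [147.25, 147.25, 180, 180, 180, 180].

## Interface

Orientations are given as a 3x3 rotation matrix whose columns are the frame's x, y, z axes.
In Python, from plant import env gives the robot as it stands.
- The arm moves only by the shell command python3 -m creep 'ROWS'. ROWS is JSON, a list of rows, each an object with "fingers": the opening, from -1 (shut) to 1 (fully open); "delta_pos": the shift along the tool's x, y, z in mm, a list of three; "yaw": the turn about the tool's z in rad. In form: [{"fingers": fingers, "delta_pos": [tx, ty, tz], "yaw": yaw}, ...]. A call has 1 to 12 rows; each row is the pose to reach, as a shift and turn from the pose commanded when the call began, along the tool's axes at that moment; what a row does not reach only later rows make up. A row lasts 1/12 s, in which the tool goes at most 41.7 mm and 7.16 degrees, less where a joint would pass 70% of its speed; a pose out of reach is approached as far as the arm can. A call with a gripper value outside its range is refused whole. The fingers move at their own pace and stop on an object; the grip force is fixed at half the most. Time passes only in rows, so rows that repeat a pose let the fingers close. It gives the time, the measured TCP pose, the force, the opening and the grip force at its end, in the units of the state.
- env.get_obs(): the state, without advancing time (a new reading comes with each control period).
- env.read_camera(name): name is "scene" or "top"; returns (picture, depth): 400x640x3 uint8, blue, green, red; 400x640 float32, m along the optical axis (not along the pixel's ray), 0 where there is no reading.
- env.calibration(name): a dict with "fx", "fy", "cx", "cy" (pixels), "T" (4x4, takes a point from camera to world coordinates). Camera axes: x right, y down, z forward; pixel columns grow to the right and rows downward; lengths in m; the calibration is good to about 2 mm. A picture is of the moment at which its call begins. calibration takes no time and is no camera call.
- env.close_job(): hands the job in; it is judged then, once.
Trained networks look in the newest picture that a camera, given by its name, has taken for a name from the list of things; names that differ only in an ending like _2 or _b are one class to them, and where a whole thing is asked for, a point or a joint stands for the part that bears it (a point fixed in the world has none). Each returns a list of dicts, best first, with "p" (0 to 1); they miss things now and then, are a little off and sometimes report something else, mostly with a low value. They report only what shows in the picture. A call takes as long as a camera call.
- env.search_frame(camera, name): "centre" ([column, row] in pixels, amid what is visible of it).
- env.masks_of(camera, name): "pixels" (400x640 bool, what is visible of it) and "centre" ([column, row] in pixels, amid what is visible of it).
- env.tip_of(camera, name): "centre" ([column, row] in pixels: a listed point, or the origin of a listed thing).
The state is a dict: "time": time; "q": joint angles; "qd": joint speeds; "effort": joint torques, N m; "tool_pos": TCP position; "orientation": TCP orientation; "ft_force": force on the tool from outside, world axes, zero at the start; "wrist_torque": the same for the moment, N m; "width": opening from 0.0 (shut) to 1.0 (fully open); "grip_force": force on a finger pad.
Only numpy, scipy, OpenCV 4.12 (cv2) and the standard library are available. Lean on these libraries where they do the work, as an engineer would, in place of code of your own. Each camera call takes 0.05 s, during which the arm holds its last target. There are 200 camera calls.

## Task

Clear the bench after a test firing. Hang the wide test tile by its hook on the sample rail at the loading place near the left end and slide it along the bar, without lifting it off, to the far mark; then hang the narrow tile at the loading place in the same way and slide it to the near mark. Pack every kiln post that is out, before or after, upright in one row on the floor of the plywood tray; do not let a tile fall over, and leave the other things on the bench where they are.

Things in the scene. Friction and masses are not known exactly. Their poses are not given: they have to be found in the camera images.
- rail: fixed sample rail: round steel bar, 14 mm diameter, along the rail's y, axis 200 mm above the table, on wooden uprights 16 mm square at y = +195 and -195 mm (feet 110 (x) x 40 x 12). Two dark rings 10 mm wide are the marks. Origin: on the table under the bar's middle. +x points away from the robot; the +y end (robot's left) is the loading end
- load (a point): the loading place: on top of the bar (207 mm above the table), 120 mm from the middle towards the left (+y) end. Axes as the rail
- near_mark (a point): the near mark (first ring from the loading end): on top of the bar at y = +10 mm. Axes as the rail
- far_mark (a point): the far mark (second ring): on top of the bar at y = -100 mm. Axes as the rail
- wide_tile: wide glazed test tile with a hook, rigid, stands on its foot, about 280 g. Foot 62 (x) x 72 (y) x 8; tile face 8 (x) x 72 (y), z 8 to 78, clamp on top to z 82. Steel C hook above it (see its crest), wooden grip tab on top (see its tab). Origin: centre of the foot underside, z up, y along the tile width. At the start +x (hook mouth) points away from the robot within 0.5 rad
- wide_tile_crest (a point): wide tile: hook arm underside, middle of its 24 mm pocket, 126 mm above the tile origin; it lies on top of the bar when hung. Axes as the tile. Hook 16 wide in y; in tile x,z: spine x -18..-12, z 82..134; arm x -18..18, z 126..134; down-turned lip x 12..18, z 112..126. The bar enters from +x through the 30 mm gap between lip and clamp (z 82..112)
- wide_tile_tab (a point): grip point in the wide tile's wooden grip tab (16 in x, 26 in y, z 134 to 176), 161 mm above the tile origin. Pinched across its 16 mm (tile x) with tips above z 134 the fingers stay over the bar
- narrow_tile: narrow glazed test tile with a hook, rigid, stands on its foot, about 200 g. Foot 62 (x) x 44 (y) x 8; tile face 8 (x) x 44 (y), z 8 to 78, clamp on top to z 82. Steel C hook above it (see its crest), wooden grip tab on top (see its tab). Origin: centre of the foot underside, z up, y along the tile width. At the start +x (hook mouth) points away from the robot within 0.5 rad
- narrow_tile_crest (a point): narrow tile: hook arm underside, middle of its 24 mm pocket, 126 mm above the tile origin; it lies on top of the bar when hung. Axes as the tile. Hook 16 wide in y; in tile x,z: spine x -18..-12, z 82..134; arm x -18..18, z 126..134; down-turned lip x 12..18, z 112..126. The bar enters from +x through the 30 mm gap between lip and clamp (z 82..112)
- narrow_tile_tab (a point): grip point in the narrow tile's wooden grip tab (16 in x, 26 in y, z 134 to 176), 161 mm above the tile origin. Pinched across its 16 mm (tile x) with tips above z 134 the fingers stay over the bar
- tray: fixed open plywood tray for the posts, outside 252 (its x) x 61 (its y) x 19 high, walls 6, floor 6 thick, so inside 240 x 49: one row. Origin: centre of its underside; its long axis x points roughly away from the robot
- tray_in (a point): centre of the tray's inner floor, 6 mm above the table. Axes as the tray
- square_tall: buff ceramic kiln post with a dark spot on top, 40 x 40, 52 tall, about 180 g; may be absent. Starts upright. Origin: centre of its underside, z up, x and y square to the faces
- square_short: buff ceramic kiln post with a dark spot on top, 40 x 40, 46 tall, about 150 g; may be absent. Starts upright. Origin: centre of its underside, z up, x and y square to the faces
- round_tall: buff ceramic kiln post with a dark spot on top, diameter 42, 52 tall, about 170 g; may be absent. Starts upright. Origin: centre of its underside, z up
- round_short: buff ceramic kiln post with a dark spot on top, diameter 42, 46 tall, about 150 g; may be absent. Starts upright. Origin: centre of its underside, z up
- oblong: buff ceramic kiln post with a dark spot on top, 56 (x) x 40 (y), 48 tall, about 240 g; may be absent. Starts upright. Origin: centre of its underside, z up, x along the long side
- pinch_pot: small raw clay cup, 48 across, 34 tall, standing among the posts (bystander: leave it alone)
- glaze_jar: jar 56 across, 75 tall, at the left (bystander: leave it alone)
- brush: glaze brush 160 long, lying under the rail (bystander: leave it alone)
- small_bowl: clay bowl 90 across, 35 tall, just beyond the rail (bystander: leave it alone)
- rib: flat wooden rib 90 x 50 x 8, lying in front of the posts, towards the robot (bystander: leave it alone)

How it is judged:
By the outcome, as a careful person would: the job done as asked, in the order asked, and still so for the second after the job is handed in, with the robot touching nothing.
Of square_tall, square_short, round_tall, round_short, oblong only 3 to 5 are there at a start; the rules pass over those that are not, and their reading is None.
At some moment in a run one of square_tall, square_short, round_tall, round_short, oblong may be knocked a few centimetres aside while the robot is not near it.
It also fails if it takes over 210 s, if anything falls off the work surface, if the arm or the gripper's body presses on something with over 40 N, if the wrist force passes 120 N, or if a joint passes its speed limit or range.

## Working session

There is one attempt and no reset: what is moved stays moved. The work goes in short steps, Python scripts to look and compute and a shell command to move; the robot and the scene stay as the last step left them, time stands still between calls to the robot, and variables do not carry over. Pictures are saved under pics/ and viewed, at most 14 in all, crops included, and the job is handed in when it is done.

```bash
ls; mkdir -p pics; cat > h.py <<'E'
import numpy as np, cv2
from plant import env
def proj_plane(cam,px,z):
    c=env.calibration(cam);T=np.array(c["T"])
    d=T[:3,:3]@np.array([(px[0]-c["cx"])/c["fx"],(px[1]-c["cy"])/c["fy"],1]);o=T[:3,3]
    return o+d*(z-o[2])/d[2]
def deproj(cam,depth):
    c=env.calibration(cam);T=np.array(c["T"])
    v,u=np.mgrid[:depth.shape[0],:depth.shape[1]]
    P=np.stack([(u-c["cx"])/c["fx"]*depth,(v-c["cy"])/c["fy"]*depth,depth],-1)
    W=P@T[:3,:3].T+T[:3,3]; W[depth==0]=np.nan
    return W
E
python3 - <<'E'
from h import *
for n in("scene","top"):
    im,d=env.read_camera(n); cv2.imwrite(f"pics/{n}0.png",im); np.save(f"{n}0.npy",d)
    print(n,np.round(env.calibration(n)["T"],3).tolist(),env.calibration(n)["fx"],(d>0).mean())
    for k in "rail load near_mark far_mark wide_tile wide_tile_crest wide_tile_tab narrow_tile narrow_tile_crest narrow_tile_tab tray tray_in square_tall square_short round_tall round_short oblong pinch_pot glaze_jar brush small_bowl rib".split():
        r=env.tip_of(n,k)
        print(k,[(np.round(a["centre"]).tolist(),round(a["p"],2)) for a in r[:3]])
o=env.get_obs();print(o)
E
```

```text
pics
scene [[-0.038, 0.7, -0.713, 1.248], [0.999, 0.027, -0.028, 0.068], [-0.0, -0.713, -0.701, 0.823], [0.0, 0.0, 0.0, 1.0]] 375.7461319572238 0.99591796875
rail []
load [([379.0, 206.0], 0.58)]
near_mark [([411.0, 166.0], 0.5)]
far_mark [([284.0, 211.0], 0.67)]
wide_tile [([406.0, 209.0], 0.71)]
wide_tile_crest [([414.0, 174.0], 0.69), ([340.0, 233.0], 0.29)]
wide_tile_tab [([410.0, 166.0], 0.57)]
narrow_tile [([370.0, 210.0], 0.76), ([277.0, 203.0], 0.55)]
narrow_tile_crest [([377.0, 176.0], 0.8)]
narrow_tile_tab [([377.0, 169.0], 0.93)]
tray [([216.0, 222.0], 0.71), ([320.0, 265.0], 0.66), ([447.0, 236.0], 0.38)]
tray_in [([214.0, 220.0], 0.97)]
square_tall [([307.0, 230.0], 0.53)]
square_short [([279.0, 204.0], 0.71)]
round_tall [([339.0, 231.0], 0.6), ([314.0, 300.0], 0.42)]
round_short []
oblong []
pinch_pot [([268.0, 226.0], 0.74), ([316.0, 304.0], 0.15)]
glaze_jar [([446.0, 237.0], 0.72), ([407.0, 210.0], 0.66)]
brush [([321.0, 267.0], 0.96), ([374.0, 169.0], 0.26)]
small_bowl [([315.0, 302.0], 0.65), ([276.0, 201.0], 0.19)]
rib [([340.0, 192.0], 0.6)]
top [[-0.012, -0.982, 
[... 1330 characters left out ...]

        7.94236175e+01, -1.20392536e+01]), 'qd': array([-0.01433751,  0.02034277,  0.04704609,  0.06463176,  0.03686265,
       -0.02033852]), 'effort': array([-2.27345645e-04, -3.96007168e+01, -3.31691730e+01, -2.11171082e-04,
        4.89534305e-04,  1.11736540e-06]), 'tool_pos': array([ 0.17306872, -0.54833073,  0.23131726]), 'orientation': array([[ 9.53606798e-01,  3.01054937e-01, -6.95164199e-06],
       [ 3.01054937e-01, -9.53606798e-01, -2.51687935e-05],
       [-1.42063226e-05,  2.19083064e-05, -1.00000000e+00]]), 'ft_force': array([ 0.10931074,  0.09239106, -0.36037456]), 'wrist_torque': array([ 0.00755512, -0.04924836,  0.02212029]), 'grip_force': 0.0, 'width': 0.9984299778146449}
```

```bash
python3 - <<'E'
from h import *
a=cv2.imread("pics/top0.png")[90:330,150:510]; cv2.imwrite("pics/topc.png",cv2.resize(a,(800,533),interpolation=2))
a=cv2.imread("pics/scene0.png")[130:350,170:490]; cv2.imwrite("pics/scenec.png",cv2.resize(a,(800,550),interpolation=2))
E
```

```text
(no output)
```

View pics/topc.png

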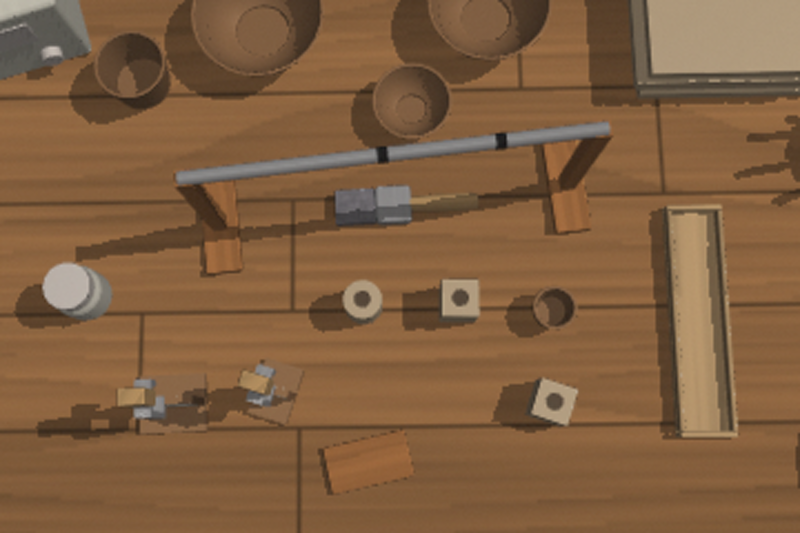

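View pics/scenec.png

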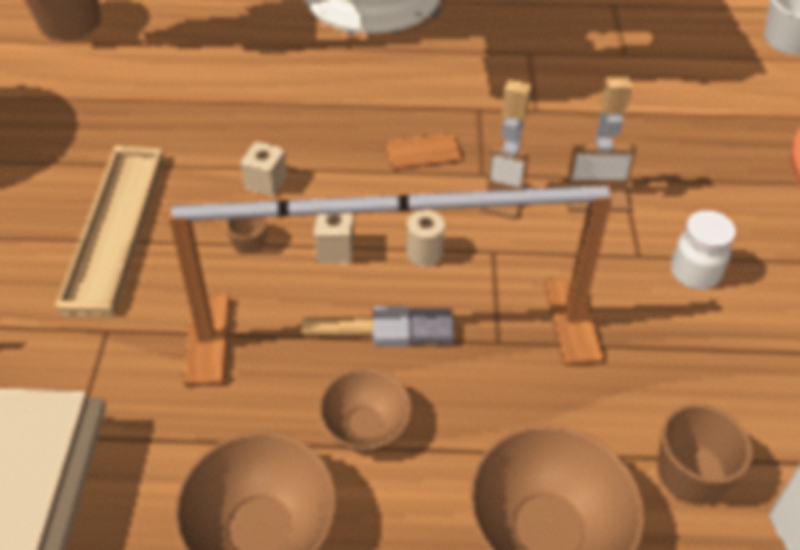

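The top crop shows the rail from pixel (238,170) to (424,148), with the marks at (322,159) and (376,153). The wide tile is at (218,270) and the narrow tile at (267,262). Three posts are out: a round one at (313,225), a square one at (357,224) and another square one at (399,270). The pinch pot is at (399,229) and the tray runs x 450–480, y 183–286. The scene crop agrees with this. Next I measure with depth from both views.

```bash
cat >> h.py <<'E'
def cloud(load=None):
    out=[]
    for n in("top","scene"):
        if load: im,d=cv2.imread(f"pics/{n}{load}.png"),np.load(f"{n}{load}.npy")
        else: im,d=env.read_camera(n)
        W=deproj(n,d).reshape(-1,3); out.append(W[np.isfinite(W[:,0])])
    return out
def sel(W,c,r,z0,z1):
    return W[(np.hypot(W[:,0]-c[0],W[:,1]-c[1])<r)&(W[:,2]>z0)&(W[:,2]<z1)]
def rect(P):
    r=cv2.minAreaRect((P[:,:2]*1000).astype(np.float32)); return [np.round(r[0],1).tolist(),np.round(r[1],1).tolist(),round(r[2],1)]
E
python3 - <<'E'
from h import *
C=cloud("0")
for nm,W in zip(("top","scene"),C):
    print(nm)
    for k,px,z in (("round",(312,226),.05),("sqA",(356,224),.05),("sqB",(399,270),.05),("pot",(398,228),.03),("jar",(184,220),.07),("wide_tab",(209,268),.17),("nar_tab",(265,262),.17)):
        c=proj_plane("top",px,z)
        P=sel(W,c,.05,.02 if z<.1 else .137,.25)
        zt=np.percentile(P[:,2],97); T=P[P[:,2]>(zt-.005 if z<.1 else .137)]
        print(k,len(P),"ztop",round(zt,4),"rect",rect(T),"mean",T.mean(0).round(4))
        if z>.1:
            H=sel(W,c,.06,.086,.132); F=sel(W,c,.07,.015,.078);
            print("   hook",len(H),rect(H),"face",len(F),rect(F))
    c=proj_plane("top",(330,160),.2); P=sel(W,c,.3,.185,.215); 
    vx,vy,x,y=cv2.fitLine(P[:,:2].astype(np.float32),cv2.DIST_HUBER,0,.01,.01).ravel(); 
    s=(P[:,0]-x)*vx+(P[:,1]-y)*vy
    print("rail",len(P),"dir",vx,vy,"pt",x,y,"ends",s.min(),s.max(),"mid",(x+vx*(s.min()+s.max())/2,y+vy*(s.min()+s.max())/2),"ztop",np.percentile(P[:,2],95))
    c=proj_plane("top",(465,234),.019); P=sel(W,c,.16,.013,.03);print("tray",rect(P),np.median(P[:,2]))
    n=nm
for n,pp in (("top",((322,159),(376,153))),("scene",((331,211),(283,213.5)))):
  for p in pp: print("mark",n,proj_plane(n,p,.207))
E
```

```text
top
round 270 ztop 0.0551 rect [[533.6, 84.8], [39.4, 39.2], 17.9] mean [0.5339 0.0842 0.0525]
sqA 321 ztop 0.055 rect [[533.8, -18.4], [40.0, 38.2], 89.0] mean [ 0.5334 -0.0183  0.0523]
sqB 336 ztop 0.0493 rect [[424.9, -113.3], [39.7, 39.4], 71.1] mean [ 0.4247 -0.1125  0.0465]
pot 136 ztop 0.0367 rect [[525.2, -121.1], [45.5, 43.8], 87.0] mean [ 0.526  -0.1221  0.0339]
jar 564 ztop 0.0779 rect [[549.3, 390.1], [47.3, 47.1], 35.3] mean [0.5495 0.3905 0.0752]
wide_tab 144 ztop 0.1779 rect [[430.6, 291.0], [27.4, 27.6], 50.3] mean [0.4296 0.289  0.1693]
   hook 38 [[429.9, 291.6], [35.5, 15.8], 1.8] face 65 [[428.7, 272.9], [18.2, 34.6], 27.7]
nar_tab 123 ztop 0.1785 rect [[440.3, 180.8], [26.1, 20.5], 63.2] mean [0.4409 0.1785 0.1719]
   hook 21 [[441.7, 179.9], [15.1, 34.7], 72.0] face 28 [[435.2, 170.0], [13.8, 22.9], 22.0]
rail 1415 dir 0.102790706 -0.994703 pt 0.64230597 0.08723638 ends -0.16531382716683804 0.24053478294455732 mid (np.float64(0.6461719777618706), np.float64(0.04982512707441347)) ztop 0.20832385723268204
tray [[514.2, -217.6], [188.1, 251.5], 89.7] 0.018361200065
[... 600 characters left out ...]
 15.7], 3.4] face 404 [[432.4, 295.8], [13.2, 73.9], 1.5]
nar_tab 140 ztop 0.1762 rect [[443.9, 184.2], [25.3, 19.4], 70.4] mean [0.4485 0.183  0.1605]
   hook 49 [[445.2, 184.1], [15.4, 39.1], 68.4] face 231 [[444.7, 183.6], [44.4, 14.9], 81.8]
rail 1138 dir 0.10351424 -0.99462795 pt 0.6575776 0.022910565 ends -0.23438492025330532 0.17208959447697203 mid (np.float64(0.6543533476266046), np.float64(0.05389090130383795)) ztop 0.20733622772344623
tray [[515.3, -213.8], [189.0, 254.9], 89.6] 0.017362991736691702
mark top [0.64581557 0.05905377 0.207     ]
mark top [ 0.65655693 -0.0509776   0.207     ]
mark scene [0.65524453 0.0626856  0.207     ]
mark scene [ 0.66721238 -0.04550019  0.207     ]
```

```bash
cat > go.py <<'E'
import sys
from h import *
def to(x,y,z,ang):
    o=env.get_obs();R=np.array(o["orientation"]);p=np.array(o["tool_pos"])
    d=R.T@(np.array([x,y,z])-p)*1000
    cur=np.degrees(np.arctan2(R[1,1],R[0,1])); dy=(ang-cur+180)%360-180
    print("delta",d.round(1),"yaw",round(-np.radians(dy),3),"cur ang",cur.round(2))
if __name__=="__main__":
    for a in sys.argv[1:]: to(*map(float,a.split(",")))
E
python3 go.py .45,-.1,.24,-40 .432,.293,.24,2.5
python3 - <<'E'
from h import *
for W in cloud("0"):
    P=W[(W[:,1]<-.16)&(W[:,1]>-.28)&(W[:,0]>.35)&(W[:,0]<.68)&(W[:,2]>.012)&(W[:,2]<.03)];print(rect(P))
E
```

```text
delta [ 399.1 -344.2   -8.7] yaw -0.567 cur ang -72.48
delta [ 500.2 -724.3   -8.7] yaw -1.309 cur ang -72.48
[[529.3, -219.8], [282.2, 119.2], 0.1]
[[519.1, -220.4], [263.2, 118.5], 0.1]
```

```bash
python3 -m creep '[{"fingers":1,"delta_pos":[100,-86,-9],"yaw":-0.15},{"fingers":1,"delta_pos":[200,-172,-9],"yaw":-0.3},{"fingers":1,"delta_pos":[300,-258,-9],"yaw":-0.45},{"fingers":1,"delta_pos":[399,-344,-9],"yaw":-0.57},{"fingers":1,"delta_pos":[399,-344,-9],"yaw":-0.57},{"fingers":1,"delta_pos":[399,-344,-9],"yaw":-0.57},{"fingers":1,"delta_pos":[399,-344,-9],"yaw":-0.57},{"fingers":1,"delta_pos":[399,-344,-9],"yaw":-0.57},{"fingers":1,"delta_pos":[399,-344,-9],"yaw":-0.57},{"fingers":1,"delta_pos":[399,-344,-9],"yaw":-0.57},{"fingers":1,"delta_pos":[399,-344,-9],"yaw":-0.57},{"fingers":1,"delta_pos":[399,-344,-9],"yaw":-0.57}]'; python3 go.py .432,.293,.24,2.5
```

```text
time: 3.3
tool_pos: [0.4366, -0.1211, 0.2404]
orientation: [[0.64, 0.768, 0.001], [0.768, -0.64, -0.001], [0.0, 0.001, -1.0]]
ft_force: [-0.2, 0.1, -0.4]
width: 1.0
grip_force: 0.0
delta [ 3.151e+02 -2.688e+02  2.000e-01] yaw -0.739 cur ang -39.82
```

```bash
python3 -m creep '[{"fingers":1,"delta_pos":[315,-269,0],"yaw":-0.74},{"fingers":1,"delta_pos":[315,-269,0],"yaw":-0.74},{"fingers":1,"delta_pos":[315,-269,0],"yaw":-0.74},{"fingers":1,"delta_pos":[315,-269,0],"yaw":-0.74},{"fingers":1,"delta_pos":[315,-269,0],"yaw":-0.74},{"fingers":1,"delta_pos":[315,-269,0],"yaw":-0.74},{"fingers":1,"delta_pos":[315,-269,0],"yaw":-0.74},{"fingers":1,"delta_pos":[315,-269,0],"yaw":-0.74},{"fingers":1,"delta_pos":[315,-269,0],"yaw":-0.74},{"fingers":1,"delta_pos":[315,-269,0],"yaw":-0.74},{"fingers":1,"delta_pos":[315,-269,0],"yaw":-0.74},{"fingers":1,"delta_pos":[315,-269,0],"yaw":-0.74}]'; python3 go.py .432,.293,.142,2.5
```

```text
time: 4.3
tool_pos: [0.4304, 0.2927, 0.2398]
orientation: [[-0.049, 0.999, -0.0], [0.999, 0.049, -0.0], [-0.0, -0.0, -1.0]]
ft_force: [0.3, -0.6, 0.5]
width: 1.0
grip_force: 0.0
delta [ 0.2  1.7 97.8] yaw 0.005 cur ang 2.8
```

```bash
python3 -m creep '[{"fingers":1,"delta_pos":[0,2,30],"yaw":0},{"fingers":1,"delta_pos":[0,2,60],"yaw":0},{"fingers":1,"delta_pos":[0,2,85],"yaw":0},{"fingers":1,"delta_pos":[0,2,98],"yaw":0},{"fingers":1,"delta_pos":[0,2,98],"yaw":0},{"fingers":1,"delta_pos":[0,2,98],"yaw":0},{"fingers":0.2,"delta_pos":[0,2,98],"yaw":0},{"fingers":0,"delta_pos":[0,2,98],"yaw":0},{"fingers":-0.2,"delta_pos":[0,2,98],"yaw":0},{"fingers":-0.3,"delta_pos":[0,2,98],"yaw":0},{"fingers":-0.3,"delta_pos":[0,2,98],"yaw":0},{"fingers":-0.3,"delta_pos":[0,2,98],"yaw":0}]';  python3 - <<'E'
from h import *
ims=[]
for n,c in (("top",(215,260)),("scene",(395,180))):
    im,d=env.read_camera(n); c=(int(c[0]),int(c[1])); ims.append(cv2.resize(im[c[1]-50:c[1]+50,c[0]-50:c[0]+50],(400,400),interpolation=2))
cv2.imwrite("pics/g1.png",np.hstack(ims))
E
```

```text
time: 5.3
tool_pos: [0.4331, 0.2913, 0.1423]
orientation: [[-0.045, 0.999, 0.001], [0.999, 0.045, 0.0], [0.0, 0.001, -1.0]]
ft_force: [0.6, 0.2, 0.0]
width: 0.348
grip_force: 0.0
```

View pics/g1.png

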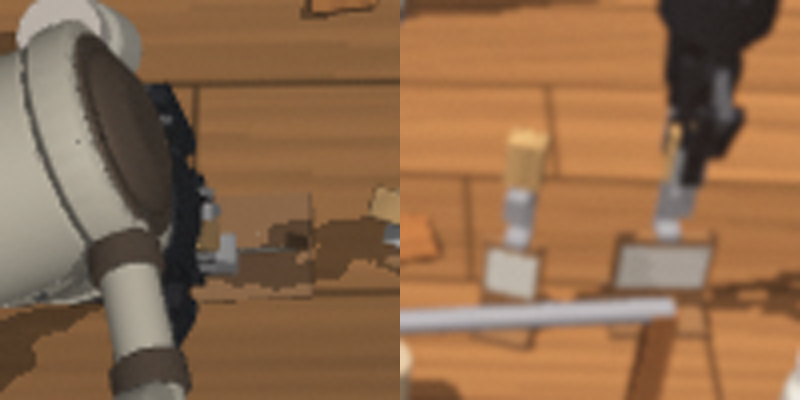

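The crops show the fingers straddling the wide tile's tab (scene crop, about (680,150)), nearly centred, so I close on it and lift.

```bash
python3 -m creep '[{"fingers":-0.6,"delta_pos":[0,0,0],"yaw":0},{"fingers":-1,"delta_pos":[0,0,0],"yaw":0},{"fingers":-1,"delta_pos":[0,0,0],"yaw":0},{"fingers":-1,"delta_pos":[0,0,0],"yaw":0},{"fingers":-1,"delta_pos":[0,0,0],"yaw":0},{"fingers":-1,"delta_pos":[0,0,0],"yaw":0},{"fingers":-1,"delta_pos":[0,0,-3],"yaw":0},{"fingers":-1,"delta_pos":[0,0,-6],"yaw":0},{"fingers":-1,"delta_pos":[0,0,-12],"yaw":0},{"fingers":-1,"delta_pos":[0,0,-20],"yaw":0},{"fingers":-1,"delta_pos":[0,0,-20],"yaw":0},{"fingers":-1,"delta_pos":[0,0,-20],"yaw":0}]';  python3 - <<'E'
from h import *
for W in cloud():
    for z0,z1 in ((.03,.1),(.104,.152)):
        P=sel(W,(.432,.293),.06,z0,z1); print(rect(P),len(P))
    F=sel(W,(.432,.293),.06,.03,.1); print(np.percentile(F[:,2],[1,99]))
    P=W[(W[:,1]<-.17)&(W[:,1]>-.275)&(W[:,0]>.35)&(W[:,0]<.66)&(W[:,2]>.012)&(W[:,2]<.026)];np.save("tr.npy",P); print(rect(P), len(P), np.percentile(P[:,0],[.5,50,99.5]),np.percentile(P[:,1],[.5,5,50,95,99.5]))
E
```

```text
time: 6.4
tool_pos: [0.4336, 0.2914, 0.163]
orientation: [[-0.045, 0.999, 0.002], [0.999, 0.045, 0.001], [0.001, 0.002, -1.0]]
ft_force: [0.6, 0.2, -3.7]
width: 0.181
grip_force: 60.0
[[432.4, 292.1], [61.2, 71.8], 2.8] 260
[[432.9, 289.4], [36.0, 10.6], 3.1] 33
[0.03001571 0.09988978]
[[514.3, -261.0], [26.5, 251.8], 89.8] 374 [0.38842418 0.50769252 0.63934938] [-0.27435602 -0.26764154 -0.25208528 -0.24876492 -0.24796791]
[[436.4, 294.7], [70.4, 34.7], 72.2] 469
[[434.2, 294.9], [42.6, 16.8], 3.0] 70
[0.03033228 0.09936437]
[[515.1, -259.3], [254.1, 30.5], 0.1] 217 [0.38863316 0.53395461 0.64167777] [-0.27431262 -0.26973697 -0.24897796 -0.24573006 -0.24450843]
```

```bash
python3 go.py .434,.291,.245,5.9 .578,.163,.245,5.9
```

```text
delta [ -0.2   1.1 -83. ] yaw -0.058 cur ang 2.58
delta [-134.6  139.2  -83. ] yaw -0.058 cur ang 2.58
```

```bash
python3 -m creep '[{"fingers":-1,"delta_pos":[0,0,-10],"yaw":0},{"fingers":-1,"delta_pos":[0,0,-28],"yaw":0},{"fingers":-1,"delta_pos":[0,0,-50],"yaw":0},{"fingers":-1,"delta_pos":[-5,5,-70],"yaw":0},{"fingers":-1,"delta_pos":[-20,20,-82],"yaw":-0.02},{"fingers":-1,"delta_pos":[-40,40,-82],"yaw":-0.04},{"fingers":-1,"delta_pos":[-63,63,-82],"yaw":-0.05},{"fingers":-1,"delta_pos":[-85,85,-82],"yaw":-0.058},{"fingers":-1,"delta_pos":[-105,108,-82],"yaw":-0.058},{"fingers":-1,"delta_pos":[-125,128,-82],"yaw":-0.058},{"fingers":-1,"delta_pos":[-135,139,-82],"yaw":-0.058},{"fingers":-1,"delta_pos":[-135,139,-82],"yaw":-0.058}]'; python3 -m creep '[{"fingers":-1,"delta_pos":[0,0,0],"yaw":0},{"fingers":-1,"delta_pos":[0,0,0],"yaw":0}]'; python3 - <<'E'
from h import *
im,d=env.read_camera("scene"); cv2.imwrite("pics/g2.png",cv2.resize(im[130:300,280:480],(800,680))[:600])
W=cloud()
rail=np.array([-.103,.9947])
for w in W:
    for z0,z1 in ((.135,.18),(.188,.238)):
        P=sel(w,(.578,.165),.05,z0,z1); print(rect(P),len(P), P[:,2].min(),P[:,2].max())
E
python3 go.py .6377,.1694,.245,5.9
```

```text
time: 7.5
tool_pos: [0.5798, 0.1602, 0.2441]
orientation: [[-0.1, 0.995, 0.001], [0.995, 0.1, -0.001], [-0.001, 0.001, -1.0]]
ft_force: [0.0, 0.4, -2.9]
width: 0.179
grip_force: 59.9
time: 7.67
tool_pos: [0.5772, 0.1634, 0.244]
orientation: [[-0.103, 0.995, -0.001], [0.995, 0.103, 0.001], [0.001, -0.001, -1.0]]
ft_force: [-0.5, 0.6, -2.4]
width: 0.181
grip_force: 59.8
[[575.3, 164.8], [7.6, 72.3], 6.7] 19 0.13944710723749043 0.17994168737895577
delta [-0.5 60.8 -0.9] yaw 0.001 cur ang 5.98Traceback (most recent call last):
  File "<stdin>", line 7, in <module>
    return umr_minimum(a, axis, None, out, keepdims, initial, where)
ValueError: zero-size array to reduction operation minimum which has no identity
```

View pics/g2.png

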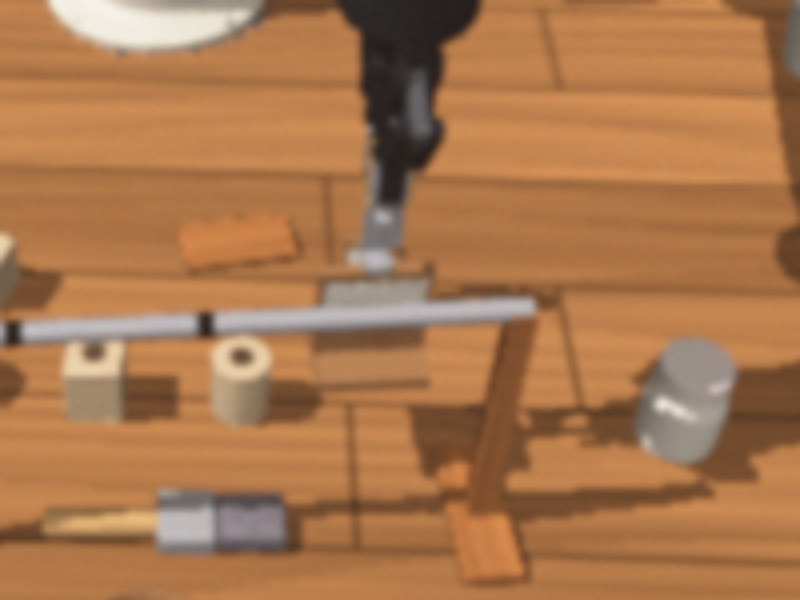

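The scene shows the wide tile held upright just behind the bar at pixel (375,205). Its origin is at z≈0.102, so the bar sits level with the hook gap. I push in slowly.

```bash
python3 -m creep '[{"fingers":-1,"delta_pos":[0,8,-1],"yaw":0},{"fingers":-1,"delta_pos":[0,18,-1],"yaw":0},{"fingers":-1,"delta_pos":[0,28,-1],"yaw":0},{"fingers":-1,"delta_pos":[0,38,-1],"yaw":0},{"fingers":-1,"delta_pos":[0,48,-1],"yaw":0},{"fingers":-1,"delta_pos":[0,55,-1],"yaw":0},{"fingers":-1,"delta_pos":[0,60,-1],"yaw":0},{"fingers":-1,"delta_pos":[0,60,-1],"yaw":0},{"fingers":-1,"delta_pos":[0,60,-1],"yaw":0}]'; python3 - <<'E'
from h import *
for n in ("top","scene"):
    im,d=env.read_camera(n); W=deproj(n,d).reshape(-1,3); W=W[np.isfinite(W[:,0])]
    P=sel(W,(.6377,.1714),.045,.12,.183); print(n,len(P),rect(P) if len(P)>3 else '')
    P=sel(W,(.6377,.1714),.045,.209,.25); print(n,len(P),rect(P) if len(P)>3 else '')
    v=(260,150) if n=="top" else (385,200)
    im=im[v[1]-50:v[1]+50,v[0]-50:v[0]+50]; globals()[n]=cv2.resize(im,(400,400),interpolation=2)
cv2.imwrite("pics/g3.png",np.hstack([top,scene]))
E
```

```text
time: 8.57
tool_pos: [0.6375, 0.1689, 0.2449]
orientation: [[-0.103, 0.995, -0.001], [0.995, 0.103, -0.0], [0.0, -0.001, -1.0]]
ft_force: [-0.3, -0.5, -2.9]
width: 0.177
grip_force: 59.9
top 28 [[637.7, 135.3], [4.4, 10.1], 58.4]
top 1 
scene 570 [[636.7, 172.8], [15.5, 72.2], 6.3]
scene 107 [[643.4, 172.5], [36.1, 28.3], 61.4]
```

View pics/g3.png

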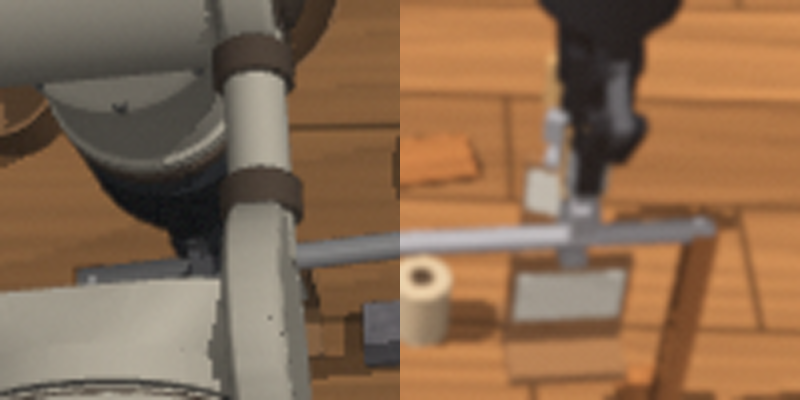

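The scene crop shows the hook arm over the bar at (580,225), with no contact force. I lower onto the bar.

```bash
python3 -m creep '[{"fingers":-1,"delta_pos":[0,0,6],"yaw":0},{"fingers":-1,"delta_pos":[0,0,12],"yaw":0},{"fingers":-1,"delta_pos":[0,0,17],"yaw":0},{"fingers":-1,"delta_pos":[0,0,20],"yaw":0},{"fingers":-1,"delta_pos":[0,0,20],"yaw":0},{"fingers":-1,"delta_pos":[0,0,20],"yaw":0}]';python3 -m creep '[{"fingers":-1,"delta_pos":[0,0,1],"yaw":0},{"fingers":-1,"delta_pos":[0,0,2],"yaw":0},{"fingers":-1,"delta_pos":[0,0,2],"yaw":0},{"fingers":-1,"delta_pos":[0,0,2],"yaw":0}]'
```

```text
time: 9.17
tool_pos: [0.6373, 0.1687, 0.2245]
orientation: [[-0.103, 0.995, -0.001], [0.995, 0.103, -0.0], [0.0, -0.001, -1.0]]
ft_force: [0.8, 0.8, -3.2]
width: 0.18
grip_force: 59.8
time: 9.5
tool_pos: [0.6376, 0.1688, 0.2231]
orientation: [[-0.103, 0.995, 0.0], [0.995, 0.103, 0.0], [0.0, 0.0, -1.0]]
ft_force: [-0.1, -0.1, -2.4]
width: 0.18
grip_force: 59.8
```

```bash
python3 -m creep '[{"fingers":-1,"delta_pos":[0,0,1],"yaw":0},{"fingers":-1,"delta_pos":[0,0,1],"yaw":0},{"fingers":-1,"delta_pos":[0,0,1],"yaw":0}]';python3 -m creep '[{"fingers":-1,"delta_pos":[0,0,1],"yaw":0},{"fingers":-1,"delta_pos":[0,0,1],"yaw":0},{"fingers":-1,"delta_pos":[0,0,1],"yaw":0}]'
```

```text
time: 9.75
tool_pos: [0.6378, 0.1688, 0.2227]
orientation: [[-0.103, 0.995, 0.001], [0.995, 0.103, 0.0], [-0.0, 0.001, -1.0]]
ft_force: [-1.0, 0.9, 0.9]
width: 0.183
grip_force: 60.5
time: 10.0
tool_pos: [0.6378, 0.1688, 0.2226]
orientation: [[-0.103, 0.995, 0.001], [0.995, 0.103, -0.0], [-0.0, 0.001, -1.0]]
ft_force: [-1.9, -0.8, 5.3]
width: 0.178
grip_force: 61.1
```

```bash
python3 -m creep '[{"fingers":-1,"delta_pos":[-4,0,0],"yaw":0},{"fingers":-1,"delta_pos":[-11,0,0],"yaw":0},{"fingers":-1,"delta_pos":[-20,0,0],"yaw":0},{"fingers":-1,"delta_pos":[-30,0,0],"yaw":0},{"fingers":-1,"delta_pos":[-40,0,0],"yaw":0},{"fingers":-1,"delta_pos":[-50,0,0],"yaw":0},{"fingers":-1,"delta_pos":[-60,0,0],"yaw":0},{"fingers":-1,"delta_pos":[-70,0,0],"yaw":0},{"fingers":-1,"delta_pos":[-80,0,0],"yaw":0},{"fingers":-1,"delta_pos":[-90,0,0],"yaw":0},{"fingers":-1,"delta_pos":[-97,0,0],"yaw":0},{"fingers":-1,"delta_pos":[-100,0,0],"yaw":0}]'
```

```text
time: 11.0
tool_pos: [0.6489, 0.0693, 0.2226]
orientation: [[-0.102, 0.995, 0.003], [0.995, 0.102, 0.002], [0.002, 0.004, -1.0]]
ft_force: [-0.5, 4.7, 5.1]
width: 0.173
grip_force: 61.1
```

```bash
python3 -m creep '[{"fingers":-1,"delta_pos":[-4,0,0],"yaw":0},{"fingers":-1,"delta_pos":[-11,0,0],"yaw":0},{"fingers":-1,"delta_pos":[-21,0,0],"yaw":0},{"fingers":-1,"delta_pos":[-32,0,0],"yaw":0},{"fingers":-1,"delta_pos":[-44,0,0],"yaw":0},{"fingers":-1,"delta_pos":[-56,0,0],"yaw":0},{"fingers":-1,"delta_pos":[-68,0,0],"yaw":0},{"fingers":-1,"delta_pos":[-80,0,0],"yaw":0},{"fingers":-1,"delta_pos":[-92,0,0],"yaw":0},{"fingers":-1,"delta_pos":[-104,0,0],"yaw":0},{"fingers":-1,"delta_pos":[-114,0,0],"yaw":0},{"fingers":-1,"delta_pos":[-120,0,0],"yaw":0}]'; python3 -m creep '[{"fingers":-1,"delta_pos":[0,0,0],"yaw":0},{"fingers":-1,"delta_pos":[0,0,0],"yaw":0},{"fingers":-1,"delta_pos":[0,0,0],"yaw":0}]'; python3 - <<'E'
from h import *
im,d=env.read_camera("scene"); W=deproj("scene",d).reshape(-1,3); W=W[np.isfinite(W[:,0])]
P=sel(W,(.6605,-.048),.045,.1,.163); print(rect(P),len(P))
cv2.imwrite("pics/g4.png",cv2.resize(im[150:270,220:420],(800,480),interpolation=2))
E
```

```text
time: 12.0
tool_pos: [0.6611, -0.0503, 0.2226]
orientation: [[-0.102, 0.995, 0.003], [0.995, 0.102, 0.002], [0.001, 0.003, -1.0]]
ft_force: [-1.7, 6.2, 6.6]
width: 0.177
grip_force: 61.2
time: 12.25
tool_pos: [0.6612, -0.0514, 0.2226]
orientation: [[-0.102, 0.995, 0.003], [0.995, 0.102, -0.002], [-0.002, 0.003, -1.0]]
ft_force: [0.2, -1.3, 5.8]
width: 0.18
grip_force: 61.1
[[658.6, -47.9], [18.6, 72.0], 4.7] 569
```

View pics/g4.png

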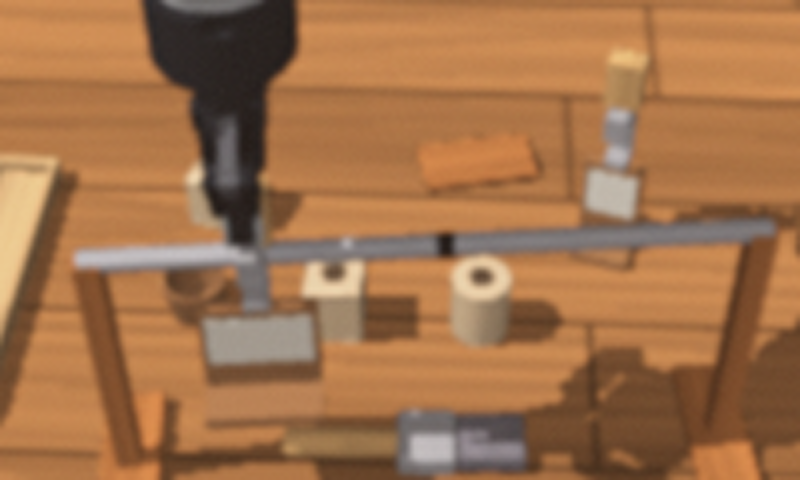

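The scene shows the wide tile hung, its hook covering the far mark at (255,255). I release slowly and retreat upward.

```bash
python3 -m creep '[{"fingers":-1,"delta_pos":[1,0,-1],"yaw":0},{"fingers":-1,"delta_pos":[1,0,-1],"yaw":0},{"fingers":-0.5,"delta_pos":[1,0,-1],"yaw":0},{"fingers":-0.4,"delta_pos":[1,0,-1],"yaw":0},{"fingers":-0.2,"delta_pos":[1,0,-1],"yaw":0},{"fingers":0,"delta_pos":[1,0,-1],"yaw":0},{"fingers":0.3,"delta_pos":[1,0,-1],"yaw":0},{"fingers":0.5,"delta_pos":[1,0,-10],"yaw":0},{"fingers":0.5,"delta_pos":[1,0,-30],"yaw":0},{"fingers":0.5,"delta_pos":[1,0,-60],"yaw":0},{"fingers":0.5,"delta_pos":[1,0,-70],"yaw":0},{"fingers":0.5,"delta_pos":[1,0,-70],"yaw":0}]'; python3 go.py .443,.1805,.24,-20
```

```text
time: 13.3
tool_pos: [0.662, -0.0495, 0.2959]
orientation: [[-0.103, 0.995, 0.008], [0.995, 0.103, -0.002], [-0.003, 0.008, -1.0]]
ft_force: [0.3, -1.0, -0.3]
width: 0.755
grip_force: 0.0
delta [ 251.4 -194.6   53.7] yaw 0.452 cur ang 5.91
```

```bash
python3 -m creep '[{"fingers":1,"delta_pos":[25,-20,0],"yaw":0.1},{"fingers":1,"delta_pos":[60,-45,0],"yaw":0.2},{"fingers":1,"delta_pos":[90,-70,0],"yaw":0.3},{"fingers":1,"delta_pos":[120,-95,0],"yaw":0.4},{"fingers":1,"delta_pos":[150,-118,0],"yaw":0.452},{"fingers":1,"delta_pos":[180,-140,20],"yaw":0.452},{"fingers":1,"delta_pos":[210,-162,40],"yaw":0.452},{"fingers":1,"delta_pos":[235,-182,53],"yaw":0.452},{"fingers":1,"delta_pos":[251,-194,53],"yaw":0.452},{"fingers":1,"delta_pos":[251,-194,53],"yaw":0.452},{"fingers":1,"delta_pos":[251,-194,53],"yaw":0.452},{"fingers":1,"delta_pos":[251,-194,53],"yaw":0.452}]'; python3 - <<'E'
from h import *
for n,p in (("top",(265,262)),("scene",(377,169))):
    im,d=env.read_camera(n); W=deproj(n,d).reshape(-1,3); W=W[np.isfinite(W[:,0])]
    for c,z0,z1 in (((.443,.182),.015,.08),((.443,.182),.088,.13),((.6605,-.048),.1,.16)):
        P=sel(W,c,.045,z0,z1); print(n,len(P),rect(P) if len(P)>3 else '')
E
python3 go.py .443,.1805,.142,-20
```

```text
time: 14.3
tool_pos: [0.4417, 0.1802, 0.2377]
orientation: [[0.342, 0.94, 0.0], [0.94, -0.342, -0.0], [-0.0, 0.0, -1.0]]
ft_force: [0.7, -0.5, 0.5]
width: 0.999
grip_force: 0.0
top 31 [[436.7, 165.8], [13.4, 8.4], 72.0]
top 0 
top 251 [[652.3, -49.5], [22.3, 71.9], 6.0]
scene 243 [[438.3, 185.0], [44.3, 24.9], 74.3]
scene 44 [[445.5, 185.0], [15.6, 36.7], 66.6]
scene 530 [[655.8, -46.6], [22.6, 72.1], 6.4]
delta [ 0.9  0.6 96. ] yaw -0.001 cur ang -20.07
```

```bash
python3 -m creep '[{"fingers":1,"delta_pos":[2,0,30],"yaw":0},{"fingers":1,"delta_pos":[2,0,60],"yaw":0},{"fingers":1,"delta_pos":[2,0,85],"yaw":0},{"fingers":1,"delta_pos":[2,0,96],"yaw":0},{"fingers":1,"delta_pos":[2,0,96],"yaw":0},{"fingers":0,"delta_pos":[2,0,96],"yaw":0},{"fingers":-0.3,"delta_pos":[2,0,96],"yaw":0},{"fingers":-0.5,"delta_pos":[2,0,96],"yaw":0},{"fingers":-1,"delta_pos":[2,0,96],"yaw":0},{"fingers":-1,"delta_pos":[2,0,96],"yaw":0},{"fingers":-1,"delta_pos":[2,0,96],"yaw":0},{"fingers":-1,"delta_pos":[2,0,96],"yaw":0}]'; python3 -m creep '[{"fingers":-1,"delta_pos":[0,0,0],"yaw":0},{"fingers":-1,"delta_pos":[0,0,0],"yaw":0},{"fingers":-1,"delta_pos":[0,0,0],"yaw":0}]'
```

```text
time: 15.4
tool_pos: [0.4427, 0.1826, 0.1429]
orientation: [[0.342, 0.94, 0.002], [0.94, -0.342, 0.0], [0.001, 0.002, -1.0]]
ft_force: [0.3, -0.6, 4.0]
width: 0.178
grip_force: 59.0
time: 15.65
tool_pos: [0.4428, 0.1826, 0.143]
orientation: [[0.342, 0.94, 0.002], [0.94, -0.342, 0.0], [0.001, 0.002, -1.0]]
ft_force: [1.2, -0.3, 5.2]
width: 0.175
grip_force: 59.2
```

```bash
python3 -m creep '[{"fingers":-1,"delta_pos":[0,0,-5],"yaw":0},{"fingers":-1,"delta_pos":[0,0,-14],"yaw":0},{"fingers":-1,"delta_pos":[0,0,-30],"yaw":0},{"fingers":-1,"delta_pos":[0,0,-50],"yaw":0},{"fingers":-1,"delta_pos":[0,0,-72],"yaw":0},{"fingers":-1,"delta_pos":[0,0,-90],"yaw":0},{"fingers":-1,"delta_pos":[0,0,-101],"yaw":-0.1},{"fingers":-1,"delta_pos":[0,0,-103],"yaw":-0.2},{"fingers":-1,"delta_pos":[0,0,-103],"yaw":-0.3},{"fingers":-1,"delta_pos":[0,0,-103],"yaw":-0.4},{"fingers":-1,"delta_pos":[0,0,-103],"yaw":-0.452},{"fingers":-1,"delta_pos":[0,0,-103],"yaw":-0.452}]'; python3 go.py .577,.165,.2455,5.9
```

```text
time: 16.65
tool_pos: [0.4415, 0.1825, 0.2448]
orientation: [[-0.104, 0.995, -0.001], [0.995, 0.104, -0.0], [0.0, -0.001, -1.0]]
ft_force: [-0.0, 0.2, -2.3]
width: 0.179
grip_force: 58.3
delta [-31.5 133.   -0.8] yaw 0.001 cur ang 5.98
```

```bash
python3 -m creep '[{"fingers":-1,"delta_pos":[-2,8,-1],"yaw":0},{"fingers":-1,"delta_pos":[-6,24,-1],"yaw":0},{"fingers":-1,"delta_pos":[-12,45,-1],"yaw":0},{"fingers":-1,"delta_pos":[-17,68,-1],"yaw":0},{"fingers":-1,"delta_pos":[-22,90,-1],"yaw":0},{"fingers":-1,"delta_pos":[-27,110,-1],"yaw":0},{"fingers":-1,"delta_pos":[-30,125,-1],"yaw":0},{"fingers":-1,"delta_pos":[-31,133,-1],"yaw":0},{"fingers":-1,"delta_pos":[-31,133,-1],"yaw":0},{"fingers":-1,"delta_pos":[-31,133,-1],"yaw":0},{"fingers":-1,"delta_pos":[-31,133,-1],"yaw":0}]'; python3 - <<'E'
from h import *
for n in ("top","scene"):
    im,d=env.read_camera(n); W=deproj(n,d).reshape(-1,3); W=W[np.isfinite(W[:,0])]
    P=sel(W,(.577,.165),.05,.113,.18); print(n,len(P),rect(P) if len(P)>3 else '')
E
python3 go.py .6377,.171,.2455,5.9
```

```text
time: 17.57
tool_pos: [0.5767, 0.1656, 0.2459]
orientation: [[-0.103, 0.995, -0.001], [0.995, 0.103, 0.0], [0.0, -0.001, -1.0]]
ft_force: [-0.2, -0.3, -2.6]
width: 0.178
grip_force: 58.7
top 0 
scene 239 [[579.2, 163.6], [25.2, 46.0], 28.0]
delta [-1.  61.2  0.6] yaw 0.0 cur ang 5.92
```

```bash
python3 -m creep '[{"fingers":-1,"delta_pos":[0,8,0],"yaw":0},{"fingers":-1,"delta_pos":[0,18,0],"yaw":0},{"fingers":-1,"delta_pos":[0,28,0],"yaw":0},{"fingers":-1,"delta_pos":[0,38,0],"yaw":0},{"fingers":-1,"delta_pos":[0,48,0],"yaw":0},{"fingers":-1,"delta_pos":[0,55,0],"yaw":0},{"fingers":-1,"delta_pos":[0,61,0],"yaw":0},{"fingers":-1,"delta_pos":[0,61,0],"yaw":0},{"fingers":-1,"delta_pos":[0,61,0],"yaw":0}]'; python3 - <<'E'
from h import *
for n in ("top","scene"):
    im,d=env.read_camera(n); W=deproj(n,d).reshape(-1,3); W=W[np.isfinite(W[:,0])]
    for z0,z1 in ((.125,.18),(.21,.235)):
        P=sel(W,(.6377,.171),.05,z0,z1); print(n,len(P),rect(P) if len(P)>3 else '')
E
```

```text
time: 18.42
tool_pos: [0.6381, 0.1717, 0.2458]
orientation: [[-0.103, 0.995, -0.0], [0.995, 0.103, -0.0], [0.0, -0.0, -1.0]]
ft_force: [-0.3, -0.8, -2.4]
width: 0.179
grip_force: 58.8
top 0 
top 0 
scene 298 [[639.3, 172.7], [12.0, 44.8], 4.9]
scene 60 [[643.6, 167.3], [36.4, 15.5], 30.2]
```

```bash
python3 -m creep '[{"fingers":-1,"delta_pos":[0,0,6],"yaw":0},{"fingers":-1,"delta_pos":[0,0,12],"yaw":0},{"fingers":-1,"delta_pos":[0,0,17],"yaw":0},{"fingers":-1,"delta_pos":[0,0,20],"yaw":0},{"fingers":-1,"delta_pos":[0,0,21],"yaw":0},{"fingers":-1,"delta_pos":[0,0,22],"yaw":0},{"fingers":-1,"delta_pos":[0,0,22],"yaw":0},{"fingers":-1,"delta_pos":[0,0,22],"yaw":0}]';python3 -m creep '[{"fingers":-1,"delta_pos":[0,0,1],"yaw":0},{"fingers":-1,"delta_pos":[0,0,1],"yaw":0},{"fingers":-1,"delta_pos":[0,0,1],"yaw":0}]'
```

```text
time: 19.18
tool_pos: [0.6383, 0.1717, 0.2242]
orientation: [[-0.103, 0.995, 0.001], [0.995, 0.103, 0.0], [0.0, 0.001, -1.0]]
ft_force: [0.1, -0.6, -2.4]
width: 0.179
grip_force: 58.8
time: 19.43
tool_pos: [0.6384, 0.1717, 0.2238]
orientation: [[-0.103, 0.995, 0.001], [0.995, 0.103, 0.0], [-0.0, 0.001, -1.0]]
ft_force: [-1.1, 0.2, 1.7]
width: 0.174
grip_force: 59.4
```

```bash
python3 -m creep '[{"fingers":-1,"delta_pos":[-4,0,0.5],"yaw":0},{"fingers":-1,"delta_pos":[-11,0,0.5],"yaw":0},{"fingers":-1,"delta_pos":[-21,0,0.5],"yaw":0},{"fingers":-1,"delta_pos":[-33,0,0.5],"yaw":0},{"fingers":-1,"delta_pos":[-45,0,0.5],"yaw":0},{"fingers":-1,"delta_pos":[-57,0,0.5],"yaw":0},{"fingers":-1,"delta_pos":[-69,0,0.5],"yaw":0},{"fingers":-1,"delta_pos":[-81,0,0.5],"yaw":0},{"fingers":-1,"delta_pos":[-92,0,0.5],"yaw":0},{"fingers":-1,"delta_pos":[-102,0,0.5],"yaw":0},{"fingers":-1,"delta_pos":[-110,0,0.5],"yaw":0},{"fingers":-1,"delta_pos":[-110,0,0.5],"yaw":0}]'; python3 -m creep '[{"fingers":-1,"delta_pos":[0,0,0],"yaw":0},{"fingers":-1,"delta_pos":[0,0,0],"yaw":0}]'; python3 - <<'E'
from h import *
im,d=env.read_camera("scene"); W=deproj("scene",d).reshape(-1,3); W=W[np.isfinite(W[:,0])]
P=sel(W,(.649,.062),.045,.1,.163); print(rect(P),len(P))
cv2.imwrite("pics/g5.png",cv2.resize(im[150:270,220:420],(800,480),interpolation=2))
E
```

```text
time: 20.43
tool_pos: [0.6504, 0.0597, 0.2238]
orientation: [[-0.101, 0.995, 0.003], [0.995, 0.101, -0.002], [-0.002, 0.002, -1.0]]
ft_force: [0.1, -1.9, 4.8]
width: 0.18
grip_force: 59.9
time: 20.6
tool_pos: [0.6504, 0.0597, 0.2238]
orientation: [[-0.102, 0.995, 0.003], [0.995, 0.102, -0.003], [-0.003, 0.002, -1.0]]
ft_force: [0.1, -2.6, 5.7]
width: 0.181
grip_force: 59.9
[[648.8, 60.5], [18.3, 43.1], 4.4] 352
```

View pics/g5.png

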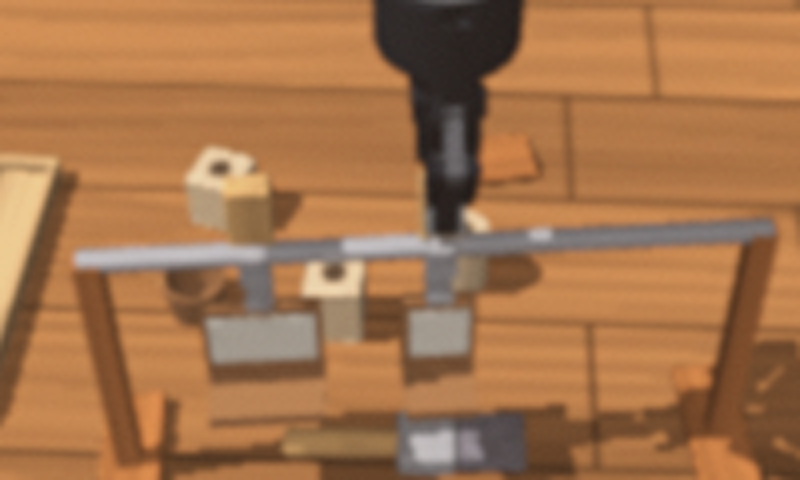

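The narrow tile hangs at the near mark, its hook at (440,245) against the mark's (444,244). I nudge it about 2 mm back along the bar and release.

```bash
python3 -m creep '[{"fingers":-1,"delta_pos":[2,0,0],"yaw":0},{"fingers":-1,"delta_pos":[3,0,0],"yaw":0},{"fingers":-1,"delta_pos":[2,0,-1],"yaw":0},{"fingers":-0.5,"delta_pos":[2,0,-1],"yaw":0},{"fingers":-0.4,"delta_pos":[2,0,-1],"yaw":0},{"fingers":-0.2,"delta_pos":[2,0,-1],"yaw":0},{"fingers":0,"delta_pos":[2,0,-1],"yaw":0},{"fingers":0.3,"delta_pos":[2,0,-1],"yaw":0},{"fingers":0.5,"delta_pos":[2,0,-10],"yaw":0},{"fingers":0.5,"delta_pos":[2,0,-30],"yaw":0},{"fingers":0.5,"delta_pos":[2,0,-60],"yaw":0},{"fingers":0.5,"delta_pos":[2,0,-70],"yaw":0}]'; python3 go.py .35,.0,.295,-85
```

```text
time: 21.65
tool_pos: [0.6508, 0.0642, 0.2979]
orientation: [[-0.103, 0.995, 0.007], [0.995, 0.103, -0.001], [-0.001, 0.007, -1.0]]
ft_force: [0.4, 0.3, 2.1]
width: 0.753
grip_force: 0.0
delta [ -32.9 -305.8    0.8] yaw 1.587 cur ang 5.91
```

```bash
python3 -m creep '[{"fingers":1,"delta_pos":[-3,-30,0],"yaw":0.12},{"fingers":1,"delta_pos":[-6,-70,0],"yaw":0.24},{"fingers":1,"delta_pos":[-10,-110,0],"yaw":0.36},{"fingers":1,"delta_pos":[-15,-150,0],"yaw":0.5},{"fingers":1,"delta_pos":[-20,-190,0],"yaw":0.6},{"fingers":1,"delta_pos":[-25,-230,0],"yaw":0.7},{"fingers":1,"delta_pos":[-30,-270,0],"yaw":0.84},{"fingers":1,"delta_pos":[-33,-305,0],"yaw":1},{"fingers":1,"delta_pos":[-33,-305,0],"yaw":1.1},{"fingers":1,"delta_pos":[-33,-305,0],"yaw":1.2},{"fingers":1,"delta_pos":[-33,-305,0],"yaw":1.35},{"fingers":1,"delta_pos":[-33,-305,0],"yaw":1.58}]'
cat > look.py <<'E'
from h import *
def look(tag):
    for n in("top","scene"):
        im,d=env.read_camera(n); W=deproj(n,d); cv2.imwrite(f"pics/{n}{tag}.png",im)
        z=W[...,2]; ok=(W[...,0]>.33)&(W[...,0]<.63)&(W[...,1]>-.32)&(W[...,1]<.35)
        m=((z>.028)&(z<.065)&ok).astype(np.uint8)
        k,L=cv2.connectedComponents(m)
        print(n)
        for i in range(1,k):
            P=W[L==i]
            if len(P)<60: continue
            zt=np.percentile(P[:,2],97);T=P[P[:,2]>zt-.005]; print("  blob",len(P),"zt",zt.round(4),rect(T))
        P=W[ok&(z>.0145)&(z<.024)]; P=P[(P[:,1]<-.235-.0)|((P[:,1]<-.19)&((P[:,0]>.44)|(P[:,0]<.4)))]
        print("  tray",len(P),rect(P))
if __name__=="__main__":
    import sys; look(sys.argv[1])
E
python3 look.py 1
```

```text
time: 22.65
tool_pos: [0.3492, -0.0, 0.2929]
orientation: [[0.976, 0.216, 0.002], [0.216, -0.976, -0.001], [0.001, 0.001, -1.0]]
ft_force: [-0.3, -0.3, 0.9]
width: 0.998
grip_force: 0.0
top
  blob 320 zt 0.0556 [[533.7, -18.4], [39.9, 38.4], 88.8]
  blob 109 zt 0.0365 [[524.7, -120.5], [44.7, 44.3], 43.5]
  blob 260 zt 0.0553 [[487.2, 68.8], [39.5, 39.6], 89.5]
  blob 327 zt 0.0493 [[425.1, -113.0], [39.7, 39.6], 70.1]
  tray 618 [[508.7, -279.7], [62.9, 241.1], 89.6]
scene
  blob 138 zt 0.048 [[428.2, -110.3], [41.3, 40.8], 70.9]
  blob 180 zt 0.0534 [[541.7, -15.3], [39.7, 31.1], 87.7]
  tray 301 [[509.3, -276.0], [62.5, 242.1], 89.4]
```

```bash
python3 - <<'E'
from h import *
for n in("top","scene"):
    im,d=env.read_camera(n); W=deproj(n,d).reshape(-1,3); W=W[np.isfinite(W[:,0])]
    P=W[(W[:,0]>.36)&(W[:,0]<.67)&(W[:,1]<-.225)&(W[:,1]>-.34)&(W[:,2]>.0145)&(W[:,2]<.023)]
    print(n,len(P),rect(P))
    for a in (.39,.45,.51,.57,.62):
        S=P[(P[:,0]>a)&(P[:,0]<a+.02)]; print(a,S[:,1].min().round(4),S[:,1].max().round(4),np.median(S[S[:,1]>S[:,1].mean()][:,1]).round(4),np.median(S[S[:,1]<S[:,1].mean()][:,1]).round(4))
    F=W[(W[:,0]>.42)&(W[:,0]<.6)&(abs(W[:,1]+.277)<.015)]; print("floor z",np.median(F[:,2]))
E
python3 go.py .488,.0705,.10,-90 .488,.0705,.02,-90
```

```text
top 698 [[513.8, -280.0], [62.9, 251.2], 89.5]
0.39 -0.31 -0.2477 -0.2531 -0.3035
0.45 -0.3101 -0.2483 -0.2516 -0.3061
0.51 -0.3099 -0.2491 -0.2512 -0.3066
0.57 -0.3117 -0.2502 -0.253 -0.3071
0.62 -0.3116 -0.2496 -0.2594 -0.3013
floor z 0.0059327701924547505
scene 365 [[515.1, -276.5], [62.0, 256.0], 89.3]
0.39 -0.3059 -0.2451 -0.2573 -0.2938
0.45 -0.3063 -0.2452 -0.2478 -0.304
0.51 -0.3064 -0.2463 -0.2489 -0.3035
0.57 -0.3082 -0.2473 -0.2498 -0.3043
0.62 -0.3086 -0.2472 -0.2522 -0.2985
floor z 0.00503588485238049
delta [150.9 -37.4 192.7] yaw 0.227 cur ang -76.97
delta [150.9 -37.4 272.7] yaw 0.227 cur ang -76.97
```

```bash
python3 -m creep '[{"fingers":1,"delta_pos":[40,-10,40],"yaw":0.1},{"fingers":1,"delta_pos":[80,-20,70],"yaw":0.2},{"fingers":1,"delta_pos":[120,-30,100],"yaw":0.23},{"fingers":1,"delta_pos":[151,-37,130],"yaw":0.23},{"fingers":1,"delta_pos":[151,-37,165],"yaw":0.23},{"fingers":1,"delta_pos":[151,-37,190],"yaw":0.23},{"fingers":1,"delta_pos":[151,-37,190],"yaw":0.23},{"fingers":1,"delta_pos":[151,-37,190],"yaw":0.23}]'; python3 look.py 2; python3 go.py .488,.0705,.02,-90
```

```text
time: 23.52
tool_pos: [0.4858, 0.0701, 0.0996]
orientation: [[1.0, -0.003, -0.008], [-0.003, -1.0, 0.001], [-0.008, -0.001, -1.0]]
ft_force: [-0.6, -1.0, -0.5]
width: 1.002
grip_force: 0.0
top
  blob 91 zt 0.0541 [[533.5, -32.5], [11.8, 37.9], 88.0]
  blob 107 zt 0.0368 [[525.4, -121.0], [45.1, 43.2], 89.8]
  blob 327 zt 0.0497 [[425.1, -112.9], [39.2, 39.3], 70.7]
  tray 624 [[508.6, -279.8], [62.6, 241.0], 89.6]
scene
  blob 138 zt 0.0476 [[428.0, -110.8], [39.8, 40.5], 67.8]
  blob 179 zt 0.0534 [[541.5, -15.4], [30.8, 39.6], 0.2]
  tray 304 [[509.0, -276.0], [63.0, 242.5], 89.2]
delta [-1.4 -1.2 84.3] yaw -0.005 cur ang -90.29
```

```bash
python3 -m creep '[{"fingers":1,"delta_pos":[0,-1,25],"yaw":0},{"fingers":1,"delta_pos":[0,-1,50],"yaw":0},{"fingers":1,"delta_pos":[0,-1,70],"yaw":0},{"fingers":1,"delta_pos":[0,-1,82],"yaw":0},{"fingers":0.5,"delta_pos":[0,-1,82],"yaw":0},{"fingers":0,"delta_pos":[0,-1,82],"yaw":0},{"fingers":-1,"delta_pos":[0,-1,82],"yaw":0},{"fingers":-1,"delta_pos":[0,-1,82],"yaw":0},{"fingers":-1,"delta_pos":[0,-1,82],"yaw":0},{"fingers":-1,"delta_pos":[0,-1,82],"yaw":0},{"fingers":-1,"delta_pos":[0,-1,82],"yaw":0},{"fingers":-1,"delta_pos":[0,-1,82],"yaw":0}]'; python3 go.py .5895,-.278,.12,-90.6
```

```text
time: 24.62
tool_pos: [0.4906, 0.0702, 0.0233]
orientation: [[1.0, -0.006, 0.005], [-0.006, -1.0, -0.001], [0.005, 0.001, -1.0]]
ft_force: [-2.2, -0.4, 7.8]
width: 0.474
grip_force: 60.0
delta [101.4 347.7 -95.9] yaw 0.005 cur ang -90.34
```

```bash
python3 -m creep '[{"fingers":-1,"delta_pos":[0,0,-20],"yaw":0},{"fingers":-1,"delta_pos":[0,0,-50],"yaw":0},{"fingers":-1,"delta_pos":[0,10,-80],"yaw":0},{"fingers":-1,"delta_pos":[15,45,-96],"yaw":0},{"fingers":-1,"delta_pos":[26,85,-96],"yaw":0},{"fingers":-1,"delta_pos":[37,125,-96],"yaw":0},{"fingers":-1,"delta_pos":[48,165,-96],"yaw":0},{"fingers":-1,"delta_pos":[60,205,-96],"yaw":0},{"fingers":-1,"delta_pos":[72,245,-96],"yaw":0},{"fingers":-1,"delta_pos":[84,285,-96],"yaw":0},{"fingers":-1,"delta_pos":[95,325,-96],"yaw":0},{"fingers":-1,"delta_pos":[102,348,-96],"yaw":0}]'; python3 -m creep '[{"fingers":-1,"delta_pos":[0,0,0],"yaw":0},{"fingers":-1,"delta_pos":[0,0,0],"yaw":0},{"fingers":-1,"delta_pos":[0,0,0],"yaw":0}]';python3 go.py .5895,-.278,.032,-90.6; python3 - <<'E'
from h import *
for n in("top","scene"):
    im,d=env.read_camera(n); W=deproj(n,d).reshape(-1,3); W=W[np.isfinite(W[:,0])]
    for z0,z1 in ((.07,.11),(.09,.15)):
        P=sel(W,(.5895,-.278),.05,z0,z1); print(n,len(P),rect(P) if len(P)>3 else '')
E
```

```text
time: 25.62
tool_pos: [0.5888, -0.2829, 0.1181]
orientation: [[1.0, -0.009, 0.002], [-0.009, -1.0, -0.003], [0.002, 0.003, -1.0]]
ft_force: [-0.5, 1.0, -2.0]
width: 0.473
grip_force: 61.1
time: 25.87
tool_pos: [0.588, -0.2773, 0.1169]
orientation: [[1.0, -0.006, -0.0], [-0.006, -1.0, 0.001], [-0.0, -0.001, -1.0]]
ft_force: [0.6, -0.1, -1.4]
width: 0.475
grip_force: 61.2
delta [ 1.5  0.7 84.9] yaw 0.005 cur ang -90.34
top 12 [[578.6, -258.9], [11.8, 2.0], 24.8]
top 35 [[577.2, -253.3], [11.8, 14.3], 16.2]
scene 74 [[597.0, -270.4], [22.1, 41.4], 23.1]
scene 433 [[590.2, -273.0], [65.1, 40.0], 68.7]
```

```bash
python3 -m creep '[{"fingers":-1,"delta_pos":[1,1,20],"yaw":0},{"fingers":-1,"delta_pos":[1,1,45],"yaw":0},{"fingers":-1,"delta_pos":[1,1,65],"yaw":0},{"fingers":-1,"delta_pos":[1,1,75],"yaw":0},{"fingers":-1,"delta_pos":[1,1,82],"yaw":0},{"fingers":-1,"delta_pos":[1,1,85],"yaw":0},{"fingers":-1,"delta_pos":[1,1,85],"yaw":0},{"fingers":-1,"delta_pos":[1,1,85],"yaw":0}]'; python3 -m creep '[{"fingers":-1,"delta_pos":[0,0,1],"yaw":0},{"fingers":-1,"delta_pos":[0,0,2],"yaw":0},{"fingers":-1,"delta_pos":[0,0,2],"yaw":0}]'
```

```text
time: 26.63
tool_pos: [0.5899, -0.2793, 0.0328]
orientation: [[1.0, -0.006, 0.002], [-0.006, -1.0, -0.001], [0.002, 0.001, -1.0]]
ft_force: [-0.1, 0.2, -2.3]
width: 0.471
grip_force: 61.3
time: 26.88
tool_pos: [0.5894, -0.2793, 0.0301]
orientation: [[1.0, -0.006, 0.001], [-0.006, -1.0, -0.001], [0.001, 0.001, -1.0]]
ft_force: [-0.2, -0.1, -1.2]
width: 0.478
grip_force: 61.3
```

Between the walls: it reached the expected floor height with no wall force. I lower 1 mm more, release, and go on to the middle square post.

```bash
python3 -m creep '[{"fingers":-1,"delta_pos":[0,0,1],"yaw":0},{"fingers":-1,"delta_pos":[0,0,1],"yaw":0},{"fingers":0,"delta_pos":[0,0,1],"yaw":0},{"fingers":0.3,"delta_pos":[0,0,1],"yaw":0},{"fingers":0.6,"delta_pos":[0,0,1],"yaw":0},{"fingers":1,"delta_pos":[0,0,0],"yaw":0},{"fingers":1,"delta_pos":[0,0,-10],"yaw":0},{"fingers":1,"delta_pos":[0,0,-35],"yaw":0},{"fingers":1,"delta_pos":[0,0,-65],"yaw":0},{"fingers":1,"delta_pos":[0,0,-90],"yaw":0},{"fingers":1,"delta_pos":[0,0,-90],"yaw":0},{"fingers":1,"delta_pos":[0,0,-90],"yaw":0}]'; python3 look.py 3; python3 go.py .535,-.0165,.115,-90 .535,-.0165,.018,-90; python3 -c "
import cv2;cv2.imwrite('pics/v3.png',cv2.resize(cv2.imread('pics/scene3.png')[150:290,180:380],(800,560)))"
```

```text
time: 27.88
tool_pos: [0.5906, -0.2801, 0.1228]
orientation: [[1.0, -0.006, 0.004], [-0.006, -1.0, -0.003], [0.005, 0.003, -1.0]]
ft_force: [0.1, 0.8, -1.3]
width: 0.999
grip_force: 0.0
top
  blob 184 zt 0.0615 [[590.6, -271.9], [20.1, 40.1], 57.0]
  blob 320 zt 0.0551 [[533.8, -18.4], [40.0, 38.3], 88.7]
  blob 102 zt 0.0373 [[524.6, -120.4], [44.6, 45.0], 43.7]
  blob 326 zt 0.0493 [[424.8, -113.5], [39.3, 39.4], 70.9]
  tray 205 [[548.6, -263.9], [30.6, 160.9], 89.9]
scene
  blob 141 zt 0.0479 [[427.7, -109.8], [39.1, 40.7], 68.3]
  blob 176 zt 0.0537 [[541.7, -15.8], [30.6, 39.0], 3.3]
  blob 253 zt 0.0591 [[588.4, -276.5], [39.9, 39.6], 47.0]
  tray 271 [[508.6, -276.3], [62.7, 239.4], 89.0]
delta [ -55.3 -261.9    4.3] yaw -0.006 cur ang -90.35
delta [ -55.2 -261.8  101.3] yaw -0.006 cur ang -90.35
```

View pics/v3.png

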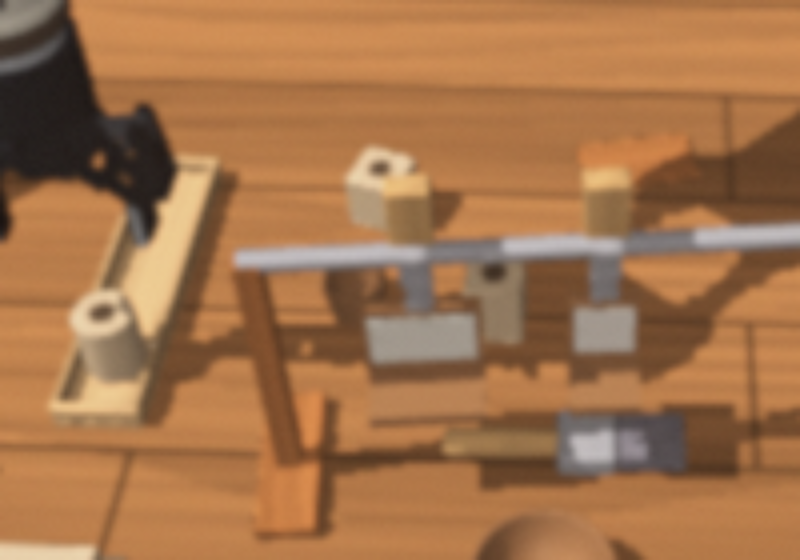

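The scene shows the round post upright in the tray at (105,335), and both tiles still hung. Next is the square post at (495,300).

```bash
python3 -m creep '[{"fingers":1,"delta_pos":[-20,-30,4],"yaw":0},{"fingers":1,"delta_pos":[-40,-65,4],"yaw":0},{"fingers":1,"delta_pos":[-55,-100,4],"yaw":0},{"fingers":1,"delta_pos":[-55,-138,4],"yaw":0},{"fingers":1,"delta_pos":[-55,-176,4],"yaw":0},{"fingers":1,"delta_pos":[-55,-214,4],"yaw":0},{"fingers":1,"delta_pos":[-55,-245,4],"yaw":0},{"fingers":1,"delta_pos":[-55,-262,10],"yaw":0},{"fingers":1,"delta_pos":[-55,-262,30],"yaw":0},{"fingers":1,"delta_pos":[-55,-262,30],"yaw":0},{"fingers":1,"delta_pos":[-55,-262,30],"yaw":0},{"fingers":1,"delta_pos":[-55,-262,30],"yaw":0}]'; python3 go.py .535,-.0165,.018,-90
```

```text
time: 28.98
tool_pos: [0.5355, -0.0171, 0.0893]
orientation: [[1.0, -0.007, -0.001], [-0.007, -1.0, 0.0], [-0.001, -0.0, -1.0]]
ft_force: [1.1, 0.3, 1.0]
width: 0.999
grip_force: 0.0
delta [-0.4 -0.6 71.3] yaw -0.007 cur ang -90.4
```

```bash
python3 -m creep '[{"fingers":1,"delta_pos":[0,-1,20],"yaw":0},{"fingers":1,"delta_pos":[0,-1,45],"yaw":0},{"fingers":1,"delta_pos":[0,-1,62],"yaw":0},{"fingers":1,"delta_pos":[0,-1,69],"yaw":0},{"fingers":0.5,"delta_pos":[0,-1,69],"yaw":0},{"fingers":0,"delta_pos":[0,-1,69],"yaw":0},{"fingers":-1,"delta_pos":[0,-1,69],"yaw":0},{"fingers":-1,"delta_pos":[0,-1,69],"yaw":0},{"fingers":-1,"delta_pos":[0,-1,69],"yaw":0},{"fingers":-1,"delta_pos":[0,-1,69],"yaw":0},{"fingers":-1,"delta_pos":[0,-1,69],"yaw":0},{"fingers":-1,"delta_pos":[0,-1,69],"yaw":0}]'; python3 go.py .5145,-.278,.12,-90.6
```

```text
time: 29.98
tool_pos: [0.5375, -0.0162, 0.0224]
orientation: [[1.0, -0.006, 0.004], [-0.006, -1.0, -0.001], [0.004, 0.001, -1.0]]
ft_force: [-0.0, -0.6, 7.0]
width: 0.456
grip_force: 61.9
delta [-21.1 262.  -97.4] yaw 0.004 cur ang -90.35
```

```bash
python3 -m creep '[{"fingers":-1,"delta_pos":[0,0,-20],"yaw":0},{"fingers":-1,"delta_pos":[0,0,-50],"yaw":0},{"fingers":-1,"delta_pos":[0,8,-80],"yaw":0},{"fingers":-1,"delta_pos":[-5,38,-97],"yaw":0},{"fingers":-1,"delta_pos":[-10,75,-97],"yaw":0},{"fingers":-1,"delta_pos":[-15,112,-97],"yaw":0},{"fingers":-1,"delta_pos":[-21,150,-97],"yaw":0},{"fingers":-1,"delta_pos":[-21,187,-97],"yaw":0},{"fingers":-1,"delta_pos":[-21,224,-97],"yaw":0},{"fingers":-1,"delta_pos":[-21,250,-97],"yaw":0},{"fingers":-1,"delta_pos":[-21,262,-97],"yaw":0},{"fingers":-1,"delta_pos":[-21,262,-97],"yaw":0}]'; python3 -m creep '[{"fingers":-1,"delta_pos":[0,0,0],"yaw":0},{"fingers":-1,"delta_pos":[0,0,0],"yaw":0},{"fingers":-1,"delta_pos":[0,0,0],"yaw":0}]';python3 go.py .5145,-.2785,.0294,-90.6
```

```text
time: 30.98
tool_pos: [0.5128, -0.2799, 0.1176]
orientation: [[1.0, -0.009, 0.0], [-0.009, -1.0, -0.001], [0.0, 0.001, -1.0]]
ft_force: [0.1, 0.0, -1.9]
width: 0.456
grip_force: 61.2
time: 31.23
tool_pos: [0.5132, -0.2758, 0.1172]
orientation: [[1.0, -0.004, -0.001], [-0.004, -1.0, 0.001], [-0.001, -0.001, -1.0]]
ft_force: [0.1, -0.0, -1.8]
width: 0.455
grip_force: 61.2
delta [ 1.4  2.8 87.8] yaw 0.006 cur ang -90.26
```

```bash
python3 -m creep '[{"fingers":-1,"delta_pos":[1,2,20],"yaw":0},{"fingers":-1,"delta_pos":[1,2,45],"yaw":0},{"fingers":-1,"delta_pos":[1,2,65],"yaw":0},{"fingers":-1,"delta_pos":[1,2,75],"yaw":0},{"fingers":-1,"delta_pos":[1,2,82],"yaw":0},{"fingers":-1,"delta_pos":[1,2,85],"yaw":0},{"fingers":-1,"delta_pos":[1,2,87],"yaw":0},{"fingers":-1,"delta_pos":[1,2,88],"yaw":0},{"fingers":-1,"delta_pos":[1,2,88],"yaw":0}]'
```

```text
time: 31.98
tool_pos: [0.5148, -0.28, 0.0305]
orientation: [[1.0, -0.006, 0.001], [-0.006, -1.0, -0.001], [0.001, 0.001, -1.0]]
ft_force: [-0.1, -0.1, -1.5]
width: 0.459
grip_force: 61.1
```

```bash
python3 -m creep '[{"fingers":-1,"delta_pos":[0,-1,1],"yaw":0},{"fingers":-1,"delta_pos":[0,-1,1],"yaw":0},{"fingers":0,"delta_pos":[0,-1,1],"yaw":0},{"fingers":0.3,"delta_pos":[0,-1,1],"yaw":0},{"fingers":0.6,"delta_pos":[0,-1,1],"yaw":0},{"fingers":1,"delta_pos":[0,-1,0],"yaw":0},{"fingers":1,"delta_pos":[0,-1,-10],"yaw":0},{"fingers":1,"delta_pos":[0,-1,-35],"yaw":0},{"fingers":1,"delta_pos":[0,-1,-65],"yaw":0},{"fingers":1,"delta_pos":[0,-1,-90],"yaw":0},{"fingers":1,"delta_pos":[0,-1,-90],"yaw":0},{"fingers":1,"delta_pos":[0,-1,-90],"yaw":0}]'; python3 look.py 4; python3 go.py .4267,-.1115,.09,-109.7
```

```text
time: 32.98
tool_pos: [0.5155, -0.2797, 0.1224]
orientation: [[1.0, -0.006, 0.004], [-0.006, -1.0, -0.003], [0.004, 0.003, -1.0]]
ft_force: [1.1, 0.4, -0.5]
width: 0.998
grip_force: 0.0
top
  blob 316 zt 0.061 [[586.8, -279.7], [38.9, 40.1], 72.8]
  blob 109 zt 0.0361 [[524.8, -120.6], [44.7, 45.3], 43.7]
  blob 219 zt 0.0607 [[504.7, -278.7], [39.9, 25.7], 89.8]
  blob 326 zt 0.0493 [[425.0, -113.2], [39.5, 39.4], 70.7]
  tray 388 [[508.8, -279.5], [61.7, 241.1], 89.3]
scene
  blob 139 zt 0.0475 [[427.5, -108.8], [42.2, 44.1], 72.1]
  blob 269 zt 0.0598 [[514.7, -275.9], [40.0, 40.4], 88.9]
  blob 255 zt 0.0598 [[588.5, -277.0], [40.5, 38.9], 47.7]
  tray 305 [[508.7, -276.1], [61.8, 242.8], 89.2]
delta [ -88.  -166.1   29.2] yaw 0.338 cur ang -90.35
```

```bash
python3 -m creep '[{"fingers":1,"delta_pos":[-15,-28,0],"yaw":0.05},{"fingers":1,"delta_pos":[-33,-60,0],"yaw":0.12},{"fingers":1,"delta_pos":[-50,-95,0],"yaw":0.2},{"fingers":1,"delta_pos":[-68,-128,5],"yaw":0.28},{"fingers":1,"delta_pos":[-82,-155,15],"yaw":0.338},{"fingers":1,"delta_pos":[-88,-166,29],"yaw":0.338},{"fingers":1,"delta_pos":[-88,-166,29],"yaw":0.338},{"fingers":1,"delta_pos":[-88,-166,29],"yaw":0.338},{"fingers":1,"delta_pos":[-88,-166,29],"yaw":0.338}]'; python3 go.py .4267,-.1115,.018,-109.6
```

```text
time: 33.83
tool_pos: [0.4278, -0.1129, 0.0908]
orientation: [[0.941, -0.338, 0.0], [-0.338, -0.941, -0.001], [0.001, 0.0, -1.0]]
ft_force: [0.2, 0.2, 0.1]
width: 0.996
grip_force: 0.0
delta [-1.6 -1.  72.8] yaw -0.002 cur ang -109.73
```

```bash
python3 -m creep '[{"fingers":1,"delta_pos":[-1,-1,20],"yaw":0},{"fingers":1,"delta_pos":[-1,-1,45],"yaw":0},{"fingers":1,"delta_pos":[-1,-1,62],"yaw":0},{"fingers":1,"delta_pos":[-1,-1,69],"yaw":0},{"fingers":0.5,"delta_pos":[-1,-1,69],"yaw":0},{"fingers":0,"delta_pos":[-1,-1,69],"yaw":0},{"fingers":-1,"delta_pos":[-1,-1,69],"yaw":0},{"fingers":-1,"delta_pos":[-1,-1,69],"yaw":0},{"fingers":-1,"delta_pos":[-1,-1,69],"yaw":0},{"fingers":-1,"delta_pos":[-1,-1,69],"yaw":0},{"fingers":-1,"delta_pos":[-1,-1,69],"yaw":0},{"fingers":-1,"delta_pos":[-1,-1,69],"yaw":0}]'; python3 go.py .4395,-.2785,.12,-90.6
```

```text
time: 34.83
tool_pos: [0.4282, -0.1118, 0.0232]
orientation: [[0.941, -0.337, 0.003], [-0.337, -0.941, -0.002], [0.004, 0.001, -1.0]]
ft_force: [0.1, -1.3, 6.4]
width: 0.458
grip_force: 61.8
delta [ 67.3 153.2 -96.4] yaw -0.334 cur ang -109.72
```

```bash
python3 -m creep '[{"fingers":-1,"delta_pos":[0,0,-20],"yaw":0},{"fingers":-1,"delta_pos":[0,0,-50],"yaw":0},{"fingers":-1,"delta_pos":[3,8,-80],"yaw":-0.05},{"fingers":-1,"delta_pos":[14,32,-96],"yaw":-0.13},{"fingers":-1,"delta_pos":[26,60,-96],"yaw":-0.21},{"fingers":-1,"delta_pos":[38,88,-96],"yaw":-0.29},{"fingers":-1,"delta_pos":[50,116,-96],"yaw":-0.334},{"fingers":-1,"delta_pos":[60,138,-96],"yaw":-0.334},{"fingers":-1,"delta_pos":[67,152,-96],"yaw":-0.334},{"fingers":-1,"delta_pos":[67,152,-96],"yaw":-0.334},{"fingers":-1,"delta_pos":[67,152,-96],"yaw":-0.334},{"fingers":-1,"delta_pos":[67,152,-96],"yaw":-0.334}]'; python3 go.py .4395,-.279,.0302,-90.6
```

```text
time: 35.83
tool_pos: [0.438, -0.2753, 0.1172]
orientation: [[1.0, -0.01, -0.001], [-0.01, -1.0, 0.001], [-0.001, -0.001, -1.0]]
ft_force: [0.5, -0.4, -0.8]
width: 0.456
grip_force: 61.0
delta [ 1.6  3.8 87. ] yaw 0.001 cur ang -90.57
```

```bash
python3 -m creep '[{"fingers":-1,"delta_pos":[1,2,20],"yaw":0},{"fingers":-1,"delta_pos":[1,2,45],"yaw":0},{"fingers":-1,"delta_pos":[1,2,65],"yaw":0},{"fingers":-1,"delta_pos":[1,2,75],"yaw":0},{"fingers":-1,"delta_pos":[1,2,82],"yaw":0},{"fingers":-1,"delta_pos":[1,2,85],"yaw":0},{"fingers":-1,"delta_pos":[1,2,87],"yaw":0},{"fingers":-1,"delta_pos":[1,2,88],"yaw":0},{"fingers":-1,"delta_pos":[1,2,88],"yaw":0}]'
```

```text
time: 36.58
tool_pos: [0.4399, -0.2789, 0.0303]
orientation: [[1.0, -0.01, 0.001], [-0.01, -1.0, -0.001], [0.001, 0.001, -1.0]]
ft_force: [1.2, 0.1, -1.9]
width: 0.455
grip_force: 61.1
```

```bash
python3 -m creep '[{"fingers":-1,"delta_pos":[0,0,1],"yaw":0},{"fingers":-1,"delta_pos":[0,0,1],"yaw":0},{"fingers":0,"delta_pos":[0,0,1],"yaw":0},{"fingers":0.3,"delta_pos":[0,0,1],"yaw":0},{"fingers":0.6,"delta_pos":[0,0,1],"yaw":0},{"fingers":1,"delta_pos":[0,0,0],"yaw":0},{"fingers":1,"delta_pos":[0,0,-10],"yaw":0},{"fingers":1,"delta_pos":[0,0,-35],"yaw":0},{"fingers":1,"delta_pos":[0,0,-65],"yaw":0},{"fingers":1,"delta_pos":[0,0,-100],"yaw":0},{"fingers":1,"delta_pos":[-20,0,-140],"yaw":0},{"fingers":1,"delta_pos":[-50,0,-170],"yaw":0}]';  python3 -m creep '[{"fingers":1,"delta_pos":[-60,30,-30],"yaw":0},{"fingers":1,"delta_pos":[-90,70,-30],"yaw":0},{"fingers":1,"delta_pos":[-120,110,-30],"yaw":0},{"fingers":1,"delta_pos":[-120,130,-30],"yaw":0},{"fingers":1,"delta_pos":[-120,130,-30],"yaw":0},{"fingers":1,"delta_pos":[-120,130,-30],"yaw":0}]'; python3 look.py 5; python3 -c "
import cv2,numpy as np
a=cv2.resize(cv2.imread('pics/top5.png')[90:330,150:510],(800,533))[:, :]
b=cv2.resize(cv2.imread('pics/scene5.png')[130:330,170:490],(800,500))
cv2.imwrite('pics/f1.png',a);cv2.imwrite('pics/f2.png',b)"
python3 - <<'E'
from h import *
for W in cloud():
    for c in ((.6605,-.048),(.649,.062)): print(rect(sel(W,c,.045,.1,.16)))
E
```

```text
time: 37.58
tool_pos: [0.393, -0.2785, 0.2008]
orientation: [[1.0, -0.008, 0.003], [-0.008, -1.0, -0.003], [0.003, 0.003, -1.0]]
ft_force: [0.2, -1.8, 1.8]
width: 1.001
grip_force: 0.0
time: 38.08
tool_pos: [0.2683, -0.41, 0.2283]
orientation: [[1.0, -0.015, -0.0], [-0.015, -1.0, -0.003], [-0.0, 0.003, -1.0]]
ft_force: [0.1, 0.2, 0.7]
width: 1.0
grip_force: 0.0
top
  blob 315 zt 0.0608 [[586.8, -280.4], [40.6, 40.1], 29.1]
  blob 107 zt 0.0371 [[524.7, -120.5], [44.7, 44.6], 43.2]
  blob 384 zt 0.0612 [[511.6, -279.2], [39.8, 39.6], 89.7]
  blob 367 zt 0.0554 [[437.7, -278.9], [40.9, 36.6], 89.6]
  tray 562 [[508.9, -279.9], [62.2, 241.3], 89.5]
scene
  blob 219 zt 0.0533 [[439.2, -275.3], [41.8, 40.5], 1.2]
  blob 274 zt 0.0596 [[514.3, -276.1], [40.4, 41.7], 3.7]
  blob 253 zt 0.0596 [[588.8, -275.9], [39.8, 40.0], 7.9]
  tray 297 [[509.1, -276.3], [62.2, 241.1], 89.4]
[[652.2, -49.4], [22.1, 72.1], 5.7]
[[641.2, 60.2], [22.3, 42.8], 6.2]
[[657.2, -46.3], [19.4, 72.0], 6.1]
[[647.2, 63.4], [17.3, 43.7], 3.2]
```

View pics/f1.png

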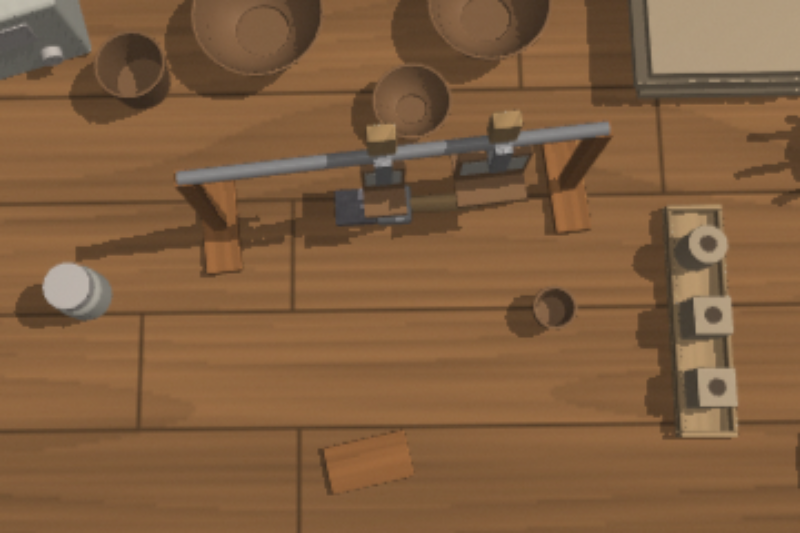

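View pics/f2.png

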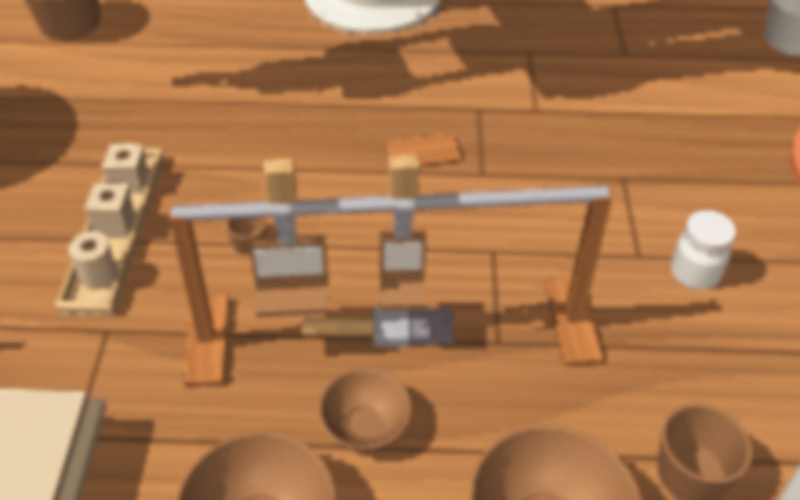

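Both views show the tiles hung at the marks (top (381,150) and (505,145)). The three posts stand upright in the tray at (707,243), (713,315) and (717,387). Nothing else has moved, so I hand in.

```bash
python3 -c "
from plant import env
print(env.close_job())"
```

```text
the job is handed in; nothing more can be done
None
```

The job is handed in: the wide tile hangs at the far mark, the narrow tile at the near mark, and all three posts that were out stand upright in one row in the tray; the hand-in call returned no verdict.

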